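Sweep the spindle hubs into the parts bay

ROBOT

A 6-joint arm with a two-finger parallel gripper is mounted at the origin on the work surface. World frame = base frame: x ahead of the robot, y to its left, z up, the work surface at z = 0. Lengths are in m, angles in rad, forces in N, time in s.
With the tool pointing down it reaches from about 0.35 to 0.775 m from the base axis. Payload 7.3 kg.
Tool frame: the origin (TCP) lies on the centre line of the jaws, within the pads' length; the fingertips stand 17 mm ahead of it and the grasp point (between the pads) lies 2 mm behind it (robot.tip_extent is the distance from the TCP to the fingertips, in m); z points along the fingers, y is the line along which they close (so a half turn about z gives the same grasp; the last joint's range is limited). The gripper opens to 92 mm and grips with 3 to 60 N. Pads are 19 mm wide; open, the fingers measure 130 mm over their backs; the gripper's body (75 mm by 190 mm) begins 47 mm behind the grasp point.
Start: joints at [-1.482, 0.342, 1.524, -0, 1.275, -0.146], TCP at [0.122, -0.511, 0.244] pointing down, gripper open.
Joint ranges: [-2.53, 2.53], [-0.77, 2.02], [0.04, 2.7], [-1, 4.14], [0.28, 2.66], [-3.11, 3.11]. Speed limits (rad/s): [2.57, 2.57, 3.14, 3.14, 3.14, 3.14].

INTERFACE

Orientations are given as [roll, pitch, yaw] about the fixed x, y, z axes, in that order (R = Rz(yaw) Ry(pitch) Rx(roll)).
In Python, from cell import robot gives the robot as it stands.
- The arm moves only by the tool step_arm, never from a script. Its argument "motion" is a list of rows, each a list of 2 entries, a list of its own where there are three numbers: the shift along the tool's x, y, z in units of 60 mm (1.0 is 60 mm), then the turn about the tool's z in rad. In form: [[[x, y, z], spin], ...]. A call has 1 to 10 rows; each row is the pose to reach, as a shift and turn from the pose commanded when the call began, along the tool's axes at that moment; what a row does not reach only later rows make up. A row lasts 1/8 s, in which the tool goes at most 62.5 mm and 10.7 degrees, less where a joint would pass 70% of its speed; a pose out of reach is approached as far as the arm can. A call with a gripper value outside its range is refused whole. "hand" is the closure in counts, from 0 (fully open) to 255 (shut), set as the call begins (left out, the last holds). The fingers move at their own pace and stop on an object; "squeeze" is the grip in N (left out, the last holds). Time passes only in rows, so rows that repeat a pose let the fingers close. It gives the time, the measured TCP pose, the force, the opening and the grip force at its end, in the units of the state.
- robot.observe(): the state, without advancing time (a new reading comes with each control period).
- robot.read_camera(name): name is "scene" or "top" or "wrist"; returns a dict with "pixels" (400x640x3 uint8, red, green, blue), "intrinsics" (3x3 intrinsics, pixels), "xyz" and "rotation" of the camera in the world; the wrist camera has in their place "T_tool_cam" (4x4, takes a point from camera to tool coordinates, whose origin is the TCP and whose axes are the flange's). Camera axes: x right, y up, looking along -z (the intrinsics and any distortion apply to the point x, -y, -z); pixel columns grow to the right and rows downward; lengths in m; the calibration is good to about 2 mm. A picture is of the moment at which its call begins: read the wrist's pose just before it. There is no depth.
- robot.hand_in(): hands the job in; it is judged then, once.
The state is a dict: "time": time; "qpos": joint angles; "qvel": joint speeds; "joint_efforts": joint torques, N m; "tool_pos": TCP position; "tool_rot": TCP orientation; "contact_force": force on the tool from outside, world axes, zero at the start; "torque": the same for the moment, N m; "opening": finger opening in m; "grip_force": force on a finger pad.
Only numpy, scipy, OpenCV 4.12 (cv2) and the standard library are available. Lean on these libraries where they do the work, as an engineer would, in place of code of your own. Each camera call takes 0.05 s, during which the arm holds its last target. There are 200 camera calls.

TASK

Sweep the three loose steel spindle hubs across the mat with the fingertips, through the open side of the orange parts bay, until each lies flat and wholly inside it. Slide them along the mat: do not lift, carry or tip them. Leave the opened hard drive, the amber jar and the red screwdriver where they are.

Things in the scene. Friction and masses are not known exactly. Their poses are not given: they have to be found in the camera images.
- bay: parts bay fixed to the mat: three low orange walls, 20 mm high and 8 mm thick, around a dark grey floor sheet level with the mat (no lip to climb). Inside 180 mm along its x and 110 mm along its y. Origin at the centre of the inside, at mat height (3 mm above the bench). Walls at x = -90 and +90 mm (inner faces) and at y = +55 mm (inner face); the side at y = -55 mm is open for its full width. It does not move.
- hub1: loose spindle hub, a plain steel disc 32 mm in diameter and 12 mm high, about 50 g, lying flat on the mat (the three are alike). Origin at the centre of its underside (on the mat top, 3 mm above the bench), z up. It slides flat and may turn about z.
- hub2: loose spindle hub, a plain steel disc 32 mm in diameter and 12 mm high, about 50 g, lying flat on the mat (the three are alike). Origin at the centre of its underside (on the mat top, 3 mm above the bench), z up. It slides flat and may turn about z.
- hub3: loose spindle hub, a plain steel disc 32 mm in diameter and 12 mm high, about 50 g, lying flat on the mat (the three are alike). Origin at the centre of its underside (on the mat top, 3 mm above the bench), z up. It slides flat and may turn about z.
- drive: opened 3.5 inch hard drive lying on the mat, dark case 147 x 102 mm, 27 mm high, long side along its x, with a bright round platter. Origin at the centre of its underside. Loose, leave alone.
- jar: small amber glass jar with white cap, standing on the mat, 38 mm in diameter, 55 mm high. Origin at the centre of its underside. Loose, leave alone.
- driver: red-handled screwdriver lying on the mat, 160 mm long along its x (handle towards -x), under 35 mm thick. Loose, leave alone.
There are look-alikes about, which are no part of the job. What is shaped like the hub2 but purple is not meant. Leave any turquoise look-alike of the hub3 alone.

How it is judged:
By the outcome, as a careful person would: the job done as asked, in the order asked, and still so for the second after the job is handed in, with the robot touching nothing.
It also fails if it takes over 72 s, if anything falls off the work surface, if the arm or the gripper's body presses on something with over 40 N, if the wrist force passes 120 N, or if a joint passes its speed limit or range.

## Working session

There is one attempt and no reset: what is moved stays moved. The work goes in short steps, Python scripts to look and compute and a tool call to move; the robot and the scene stay as the last step left them, time stands still between calls to the robot, and variables do not carry over. Pictures are saved under pics/ and viewed, at most 10 in all, crops included, and the job is handed in when it is done.

Besides the shell and the picture viewer there is one more tool, called after ">>>" by a JSON object that holds its "name" and its "arguments", one argument or row to a line. step_arm: Moves the arm, as the interface text tells. Its arguments: {"type":"object","properties":{"motion":{"type":"array"},"hand":{"type":"number"},"squeeze":{"type":"number"}},"required":["motion"]}

```bash
mkdir -p pics; ls; python3 - <<'E'
from cell import robot
import cv2
s=robot.observe();print(s['time'],s['tool_pos'],s['tool_rot'],s['opening'],robot.tip_extent)
for n in ['top','scene']:
    c=robot.read_camera(n);cv2.imwrite(f'pics/{n}0.png',c['pixels'][:,:,::-1]);print(n,c['intrinsics'],c['xyz'],c['rotation'],[k for k in c])
E
```

```text
pics
0.0 [ 0.12211929 -0.51019916  0.24303896] [-3.14005853e+00 -2.15605763e-04  2.34819101e-01] 0.0919496480023501 0.017
top [[400.27402716   0.         322.08939301]
 [  0.         400.27402716 209.80423787]
 [  0.           0.           1.        ]] [ 0.53610743 -0.10793588  0.90676059] [ 0.05704509 -0.00649585 -1.5477292 ] ['pixels', 'intrinsics', 'xyz', 'rotation']
scene [[363.46737439   0.         321.68710517]
 [  0.         363.46737439 199.46093109]
 [  0.           0.           1.        ]] [ 1.17296948 -0.68479998  0.62182843] [ 0.97996769 -0.01701934  0.78298313] ['pixels', 'intrinsics', 'xyz', 'rotation']
```

View pics/top0.png

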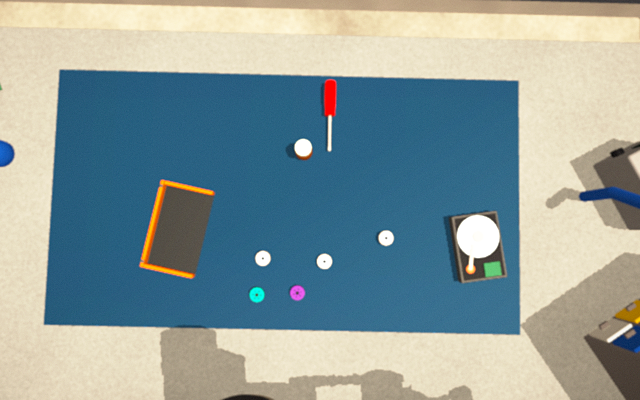

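View pics/scene0.png

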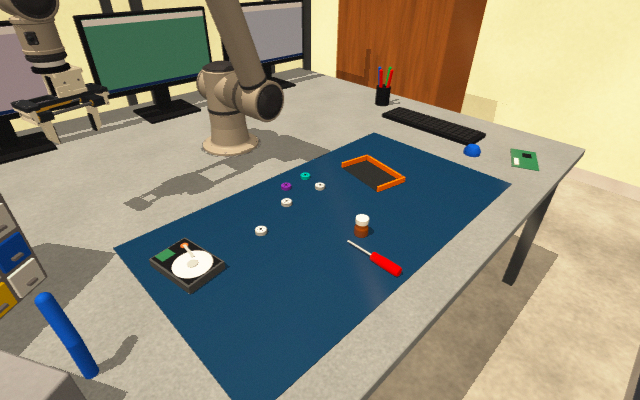

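Top view: the steel hubs are at (263,258), (324,261) and (386,238). The look-alikes are turquoise at (257,295) and purple at (297,293); other round white things are the jar cap at (303,148) and the platter at (478,236). The bay is at about (180,228) and opens to the right. The scene view agrees with this.

```bash
cat > h.py <<'E'
from cell import robot
import cv2,numpy as np
from scipy.spatial.transform import Rotation as R
def ray(c,uv,z,rot=None):
    K=c['intrinsics'];M=R.from_euler('xyz',c['rotation']).as_matrix()
    d=np.c_[(np.atleast_2d(uv)-K[:2,2])/K[0,0],np.ones(len(np.atleast_2d(uv)))]*[1,-1,-1]
    d=d@M.T;o=np.array(c['xyz']);return (o+d*((z-o[2])/d[:,2])[:,None])[:,:2]
def blobs(m,lo=25):
    n,l,s,ce=cv2.connectedComponentsWithStats(m.astype(np.uint8)); return [(ce[i],s[i][4],s[i][:4]) for i in range(1,n) if s[i][4]>=lo]
def masks(c):
    h=cv2.cvtColor(c['pixels'],cv2.COLOR_RGB2HSV);H,S,V=[h[...,i] for i in range(3)]
    return dict(white=(S<70)&(V>150),orange=(H>5)&(H<22)&(S>150)&(V>120),turq=(H>80)&(H<96)&(S>130)&(V>140),purp=(H>135)&(H<165)&(S>100)&(V>100))
def hubs(c):
    out=[]
    for ce,a,b in blobs(masks(c)['white']):
        if 60<ce[0]<440 and 75<ce[1]<320 and a<600: out.append((ce.round(1),a,ray(c,ce,.015)[0].round(4)))
    return out
E
python3 - <<'E'
from h import *
c=robot.read_camera('top')
for h in hubs(c):print(h)
m=masks(c)
for k in('turq','purp'):
    for ce,a,b in blobs(m[k]):print(k,ce,a,ray(c,ce,.015))
for ce,a,b in blobs(m['orange'],100):
    print('or',ce,a,b)
    mm=m['orange'].astype(np.uint8); mm[:, :b[0]]=0; mm[:,b[0]+b[2]:]=0
    p=cv2.findNonZero(mm); r=cv2.minAreaRect(p);bx=cv2.boxPoints(r);w=ray(c,bx,.023);print(bx,w,np.linalg.norm(np.roll(w,-1,0)-w,axis=1),w.mean(0))
k=c['pixels'][210:320,130:420,::-1];cv2.imwrite('pics/crop.png',cv2.resize(k,None,fx=2.7,fy=2.7,interpolation=2))
E
```

```text
(array([329.5, 133.5]), np.int32(140), array([ 0.76  , -0.1252]))
(array([302.6, 146.8]), np.int32(247), array([ 0.7282, -0.0655]))
(array([385.8, 237.6]), np.int32(200), array([ 0.5286, -0.2557]))
(array([262.4, 258.1]), np.int32(202), array([0.477, 0.017]))
(array([324.2, 261. ]), np.int32(204), array([ 0.4736, -0.1197]))
turq [256.57425743 294.5       ] 202 [[0.39696805 0.02740416]]
purp [296.93442623 292.26775956] 183 [[ 0.40379852 -0.06130738]]
or [163.92718447 227.19417476] 824 [140 180  74  98]
[[139.06212 266.26144]
 [159.67885 178.36911]
 [213.69444 191.03946]
 [193.07771 278.9318 ]] [[0.45365042 0.2848893 ]
 [0.6480063  0.24884683]
 [0.62266669 0.12832626]
 [0.42881173 0.16586895]] [0.19766959 0.12315561 0.19745682 0.12158456] [0.53828378 0.20698284]
or [629.82746479 313.00352113] 284 [615 300  25  24]
[[615. 300.]
 [639. 300.]
 [639. 323.]
 [615. 323.]] [[ 0.40361959 -0.75949163]
 [ 0.40478311 -0.81239909]
 [ 0.35499307 -0.8112898 ]
 [ 0.35385252 -0.75855442]] [0.05292025 0.0498024  0.05274771 0.04977589] [ 0.37931207 -0.78543373]
```

View pics/crop.png

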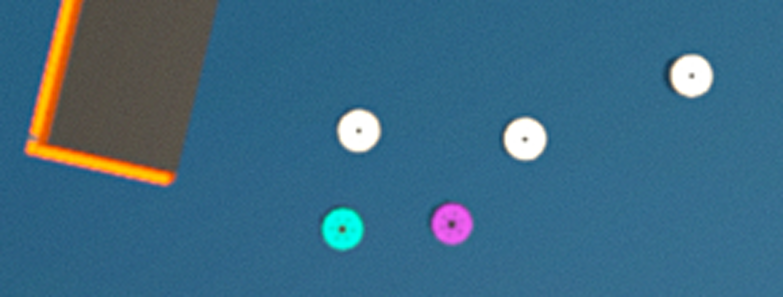

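The close crop confirms it: the three white steel hubs are at (358,130), (525,138) and (691,75), and turquoise and purple are clearly separate. The bay measures 197 x 122 mm outside, against 196 x 118 mm nominal. I'll push each hub nested between the two half-closed fingertips, along tool x.

```bash
cat >> h.py <<'E'
C0=np.array([.537,.201]);ey=np.array([.205,.979]);ex=np.array([.979,-.205])
def bay(p): p=np.array(p)-C0; return (np.array([p@ex,p@ey])*1000).round(1)
def plan(h,t,back=.042,nest=.0225):
    h=np.array(h);g=C0+ex*t[0]+ey*t[1];d=g-h;L=np.linalg.norm(d);d/=L
    return h-back*d, g-nest*d, np.arctan2(d[1],d[0])
def shift(p,yaw):
    s=robot.observe();M=R.from_euler('xyz',s['tool_rot']).as_matrix()
    return (M.T@(np.array(p)-s['tool_pos'])/.06).round(3), round(-(yaw-s['tool_rot'][2]),3)
E
python3 - <<'E'
from h import *
for n,h,t in(('A',(.477,.017),(-.045,.018)),('B',(.4736,-.1197),(0,.018)),('C',(.5286,-.2557),(.045,.015))):
    a,b,y=plan(h,t);print(n,a,b,y,shift([*a,.12],y))
E
```

```text
A [ 0.47310563 -0.02481906] [0.49454873 0.20544393] 1.4779397328060304 (array([ 7.571, -6.506,  2.062]), np.float64(-1.243))
B [ 0.46543039 -0.16089778] [0.53631342 0.19655176] 1.3750337898864031 (array([ 6.919, -4.33 ,  2.06 ]), np.float64(-1.14))
C [ 0.5235896  -0.29740007] [0.58144586 0.18412068] 1.451216384489277 (array([ 7.333, -1.892,  2.057]), np.float64(-1.216))
```

>>> {"name": "step_arm", "arguments": {
  "motion": [
    [[7.57,-6.5,1.0],-1.243],
    [[7.57,-6.5,1.0],-1.243],
    [[7.57,-6.5,1.0],-1.243],
    [[7.57,-6.5,1.0],-1.243],
    [[7.57,-6.5,1.0],-1.243],
    [[7.57,-6.5,1.0],-1.243],
    [[7.57,-6.5,1.0],-1.243],
    [[7.57,-6.5,1.0],-1.243],
    [[7.57,-6.5,1.0],-1.243],
    [[7.57,-6.5,1.0],-1.243]
  ],
  "hand": 205
}}

```text
time: 1.4
tool_pos: [0.4741, -0.0231, 0.1832]
tool_rot: [-3.141, -0.0, 1.48]
contact_force: [-0.0, -0.3, -0.1]
opening: 0.0179
grip_force: 0.0
```

>>> {"name": "step_arm", "arguments": {
  "motion": [
    [[0,0,0],0],
    [[0,0,0],0]
  ]
}}

```text
time: 1.65
tool_pos: [0.4726, -0.026, 0.1835]
tool_rot: [-3.141, 0.0, 1.478]
contact_force: [-0.3, 0.3, -0.2]
opening: 0.0181
grip_force: 0.0
```

```bash
python3 - <<'E'
from h import *
s=robot.observe();print(s['time'],s['tool_pos'],s['tool_rot'],s['opening'],s['contact_force'])
a,b,y=plan((.477,.017),(-.045,.018));print(shift([*a,.025],y))
E
```

```text
1.65 [ 0.47263534 -0.02596284  0.18347441] [-3.14065227e+00  3.66245233e-04  1.47816248e+00] 0.01808951565994079 [-0.29807498  0.34478526 -0.15925396]
(array([0.021, 0.009, 2.641]), np.float64(0.0))
```

>>> {"name": "step_arm", "arguments": {
  "motion": [
    [[0,0,0.9],0],
    [[0,0,1.7],0],
    [[0,0,2.3],0],
    [[0,0,2.63],0],
    [[0,0,2.63],0],
    [[0,0,2.63],0]
  ]
}}

```text
time: 2.4
tool_pos: [0.4736, -0.0265, 0.0269]
tool_rot: [3.14, 0.0, 1.477]
contact_force: [0.2, -0.0, -0.2]
opening: 0.0181
grip_force: 0.0
```

```bash
python3 - <<'E'
from h import *
s=robot.observe();print(s['time'],s['tool_pos'],s['contact_force'])
a,b,y=plan((.477,.017),(-.045,.018));print(shift([*b,.025],y))
E
```

```text
2.4 [ 0.4735563  -0.02652462  0.02685892] [ 0.20247834 -0.00398731 -0.1754685 ]
(array([ 3.882, -0.016,  0.03 ]), np.float64(-0.001))
```

Height is good: the tips are about 7 mm above the mat. Pushing hub A.

>>> {"name": "step_arm", "arguments": {
  "motion": [
    [[0.15,0,0.03],0],
    [[0.3,0,0.03],0],
    [[0.5,0,0.03],0],
    [[0.7,0,0.03],0],
    [[0.9,0,0.03],0],
    [[1.1,0,0.03],0],
    [[1.3,0,0.03],0],
    [[1.5,0,0.03],0],
    [[1.7,0,0.03],0],
    [[1.9,0,0.03],0]
  ]
}}

```text
time: 3.65
tool_pos: [0.4838, 0.0886, 0.0241]
tool_rot: [3.142, 0.0, 1.478]
contact_force: [0.1, -1.2, 0.5]
opening: 0.018
grip_force: 0.4
```

```bash
python3 - <<'E'
from h import *
s=robot.observe();print(s['time'],s['tool_pos'],s['contact_force'])
a,b,y=plan((.477,.017),(-.045,.018));print(shift([*b,.025],y))
c=robot.read_camera('top');print(hubs(c))
k=c['pixels'][150:310,120:360,::-1];cv2.imwrite('pics/a1.png',cv2.resize(k,None,fx=3,fy=3,interpolation=2))
E
```

```text
3.65 [0.48381626 0.08863792 0.02406873] [ 0.08392385 -1.18085205  0.51650199]
(array([ 1.955, -0.003, -0.016]), np.float64(-0.0))
[(array([329.5, 133.1]), np.int32(136), array([ 0.7609, -0.1252])), (array([302.6, 146.8]), np.int32(247), array([ 0.7282, -0.0655])), (array([239. , 231.7]), np.int32(37), array([0.5341, 0.0708])), (array([385.8, 237.6]), np.int32(198), array([ 0.5286, -0.2557])), (array([210. , 268.2]), np.int32(264), array([0.4522, 0.132 ])), (array([324.2, 261.1]), np.int32(205), array([ 0.4735, -0.1198])), (array([133. , 268.7]), np.int32(239), array([0.4472, 0.3015])), (array([235.6, 258.2]), np.int32(26), array([0.4755, 0.0763])), (array([231.9, 286. ]), np.int32(35), array([0.4143, 0.0823]))]
```

View pics/a1.png

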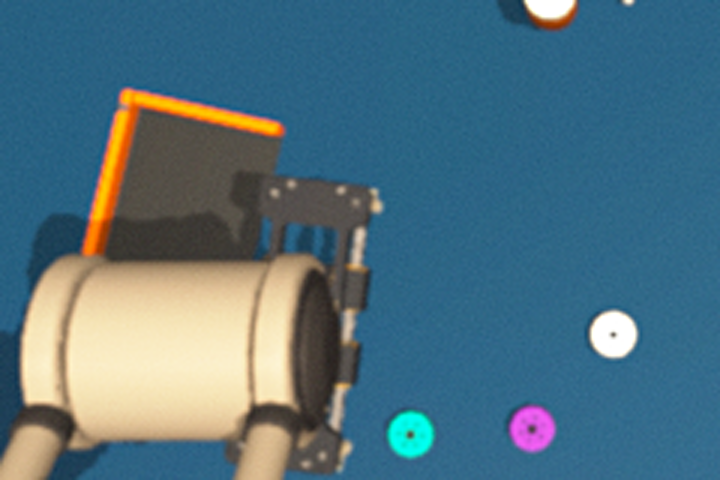

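The arm hides hub A at crop (230,330). It has gone from its old place, and the -1.2 N force shows it's nested. Continuing.

>>> {"name": "step_arm", "arguments": {
  "motion": [
    [[0.2,0,0],0],
    [[0.4,0,0],0],
    [[0.6,0,0],0],
    [[0.8,0,0],0],
    [[1.0,0,0],0],
    [[1.2,0,0],0],
    [[1.4,0,0],0],
    [[1.6,0,0],0],
    [[1.8,0,0],0],
    [[1.92,0,0],0]
  ]
}}

```text
time: 4.95
tool_pos: [0.4945, 0.2034, 0.0241]
tool_rot: [3.142, 0.0, 1.478]
contact_force: [-0.4, -0.5, 0.8]
opening: 0.018
grip_force: 0.2
```

>>> {"name": "step_arm", "arguments": {
  "motion": [
    [[0.04,0,0],0],
    [[0.0,0,0],0],
    [[-0.2,0,0],0],
    [[-0.5,0,0],0],
    [[-0.7,0,-0.8],0],
    [[-0.8,0,-1.6],0],
    [[-1.3,0,-2.0],0],
    [[-2.2,0,-2.0],0],
    [[-3.2,0,-2.0],0],
    [[-3.2,0,-2.0],0]
  ]
}}

```text
time: 6.2
tool_pos: [0.4758, 0.0068, 0.1442]
tool_rot: [-3.142, 0.001, 1.471]
contact_force: [-0.9, 0.1, -0.9]
opening: 0.0178
grip_force: 0.0
```

```bash
python3 - <<'E'
from h import *
s=robot.observe();print(s['time'],s['tool_pos'],s['contact_force'])
a,b,y=plan((.4736,-.1197),(0,.018));print(shift([*a,.144],y))
E
```

```text
6.2 [0.47581821 0.0067755  0.14419542] [-0.88928227  0.10577972 -0.93779479]
(array([-2.798,  0.106,  0.006]), np.float64(0.096))
```

>>> {"name": "step_arm", "arguments": {
  "motion": [
    [[-1,0.1,0],0.1],
    [[-2,0.1,0],0.1],
    [[-2.8,0.1,0],0.1],
    [[-2.8,0.1,0],0.1],
    [[-2.8,0.1,0],0.1],
    [[-2.8,0.1,0],0.1]
  ]
}}

```text
time: 6.95
tool_pos: [0.4669, -0.1551, 0.1441]
tool_rot: [-3.141, -0.0, 1.379]
contact_force: [-0.9, 0.7, -0.5]
opening: 0.0179
grip_force: 0.0
```

```bash
python3 - <<'E'
from h import *
s=robot.observe();print(s['time'],s['tool_pos'],s['tool_rot'],s['contact_force'])
a,b,y=plan((.4736,-.1197),(0,.018));print(shift([*a,.0245],y),shift([*b,.0245],y))
c=robot.read_camera('top');print([(h[0],h[1],h[2],bay(h[2])) for h in hubs(c) if h[1]>150 and h[1]<250])
E
```

```text
6.95 [ 0.46693054 -0.15512555  0.14406947] [-3.14120839e+00 -2.59900280e-04  1.37946281e+00] [-0.93847931  0.72220474 -0.47914815]
(array([-0.1  , -0.005,  1.993]), np.float64(0.004)) (array([5.974, 0.021, 1.994]), np.float64(0.004))
[(array([302.7, 146.8]), np.int32(246), array([ 0.7281, -0.0656]), array([ 241.7, -221.8])), (array([385.8, 237.5]), np.int32(197), array([ 0.5287, -0.2558]), array([  85.5, -448.9])), (array([167.8, 247.5]), np.int32(201), array([0.4956, 0.227 ]), array([-45.9,  17. ]))]
```

Hub A sits in the bay at (-46, 17) mm, within 1 mm of plan. Next is hub B.

>>> {"name": "step_arm", "arguments": {
  "motion": [
    [[-0.15,0,0.7],0],
    [[-0.15,0,1.4],0],
    [[-0.15,0,1.9],0],
    [[-0.15,0,1.98],0],
    [[-0.15,0,1.98],0],
    [[0.1,0,1.98],0],
    [[0.3,0,1.98],0],
    [[0.5,0,1.98],0],
    [[0.7,0,1.98],0],
    [[0.9,0,1.98],0]
  ]
}}

```text
time: 8.25
tool_pos: [0.4775, -0.1026, 0.0254]
tool_rot: [3.141, 0.0, 1.378]
contact_force: [-0.2, 0.1, 0.5]
opening: 0.0181
grip_force: 0.2
```

>>> {"name": "step_arm", "arguments": {
  "motion": [
    [[0.2,0,0],0],
    [[0.4,0,0],0],
    [[0.6,0,0],0],
    [[0.8,0,0],0],
    [[1.0,0,0],0],
    [[1.2,0,0],0],
    [[1.4,0,0],0],
    [[1.6,0,0],0],
    [[1.8,0,0],0],
    [[2.0,0,0],0]
  ]
}}

```text
time: 9.5
tool_pos: [0.5005, 0.0151, 0.0253]
tool_rot: [3.142, 0.0, 1.378]
contact_force: [0.3, -0.3, 0.7]
opening: 0.0178
grip_force: 0.2
```

```bash
python3 - <<'E'
from h import *
s=robot.observe();print(s['time'],s['tool_pos'],s['tool_rot'],s['contact_force'])
a,b,y=plan((.4736,-.1197),(0,.018));print(shift([*b,.0245],y))
E
```

```text
9.5 [0.50052534 0.01510825 0.02529721] [3.14157177e+00 6.96248522e-05 1.37776723e+00] [ 0.34236878 -0.33179165  0.72706391]
(array([3.082, 0.005, 0.013]), np.float64(0.003))
```

>>> {"name": "step_arm", "arguments": {
  "motion": [
    [[0.2,0,0],0],
    [[0.4,0,0],0],
    [[0.6,0,0],0],
    [[0.8,0,0],0],
    [[1.0,0,0],0],
    [[1.2,0,0],0],
    [[1.4,0,0],0],
    [[1.6,0,0],0],
    [[1.8,0,0],0],
    [[2.0,0,0],0]
  ]
}}

```text
time: 10.75
tool_pos: [0.5235, 0.1329, 0.0253]
tool_rot: [-3.142, 0.0, 1.378]
contact_force: [0.2, 0.1, 0.4]
opening: 0.018
grip_force: 0.2
```

>>> {"name": "step_arm", "arguments": {
  "motion": [
    [[0.2,0,0],0],
    [[0.4,0,0],0],
    [[0.6,0,0],0],
    [[0.8,0,0],0],
    [[0.95,0,0],0],
    [[1.05,0,0],0],
    [[1.05,0,0],0]
  ]
}}

```text
time: 11.62
tool_pos: [0.5355, 0.1943, 0.0252]
tool_rot: [3.142, 0.0, 1.378]
contact_force: [0.2, 0.8, -0.8]
opening: 0.0181
grip_force: 0.0
```

>>> {"name": "step_arm", "arguments": {
  "motion": [
    [[-0.2,0,0],0],
    [[-0.5,0,0],0],
    [[-0.7,0,-0.8],0],
    [[-0.8,0,-1.6],0],
    [[-1.3,0,-2.0],0],
    [[-2.3,0,-2.0],0],
    [[-3.3,0,-2.0],0],
    [[-4.3,0,-2.0],0],
    [[-5.3,0,-2.0],0],
    [[-6.3,0,-2.0],0]
  ]
}}

```text
time: 12.88
tool_pos: [0.4613, -0.1798, 0.1454]
tool_rot: [3.141, 0.0, 1.376]
contact_force: [1.6, -0.1, 0.1]
opening: 0.0178
grip_force: 0.0
```

```bash
python3 - <<'E'
from h import *
s=robot.observe();print(s['time'],s['tool_pos'],s['tool_rot'],s['contact_force'])
a,b,y=plan((.5287,-.2557),(.045,.015));print(shift([*a,.144],y))
E
```

```text
12.875 [ 0.4612546  -0.17982606  0.1454424 ] [3.14137348e+00 2.72809370e-04 1.37648540e+00] [ 1.57209086 -0.09680468  0.11303619]
(array([-1.722,  1.4  ,  0.025]), np.float64(-0.075))
```

>>> {"name": "step_arm", "arguments": {
  "motion": [
    [[-0.9,0.7,0],-0.075],
    [[-1.75,1.4,0],-0.075],
    [[-1.75,1.4,0],-0.075],
    [[-1.75,1.4,0],-0.075],
    [[-1.75,1.4,0],-0.075]
  ]
}}

```text
time: 13.5
tool_pos: [0.5243, -0.295, 0.1453]
tool_rot: [-3.14, -0.001, 1.453]
contact_force: [-0.5, 0.3, -0.6]
opening: 0.0179
grip_force: 0.0
```

```bash
python3 - <<'E'
from h import *
s=robot.observe();print(s['time'],s['tool_pos'],s['tool_rot'],s['contact_force'])
a,b,y=plan((.5287,-.2557),(.045,.015));print(shift([*a,.0245],y),shift([*b,.0245],y))
c=robot.read_camera('top');print([(h[0],h[1],h[2],bay(h[2])) for h in hubs(c) if h[1]>150 and h[1]<250])
E
```

```text
13.5 [ 0.52428098 -0.29500825  0.14528854] [-3.14043564e+00 -7.29916587e-04  1.45331475e+00] [-0.46556771  0.26043634 -0.60131078]
(array([-0.042, -0.003,  2.013]), np.float64(0.002)) (array([8.041, 0.013, 2.019]), np.float64(0.002))
[(array([302.6, 146.8]), np.int32(247), array([ 0.7282, -0.0655]), array([ 241.8, -221.7])), (array([173.5, 228.1]), np.int32(196), array([0.5388, 0.2164]), array([-1.4, 15.4])), (array([385.8, 237.6]), np.int32(197), array([ 0.5286, -0.2557]), array([  85.4, -448.8])), (array([167.8, 247.5]), np.int32(203), array([0.4955, 0.2271]), array([-46.,  17.]))]
```

Hub B is in at (-1, 15) mm. Next is hub C.

>>> {"name": "step_arm", "arguments": {
  "motion": [
    [[-0.1,0,0.7],0],
    [[-0.1,0,1.4],0],
    [[-0.1,0,1.9],0],
    [[-0.1,0,2.0],0],
    [[-0.1,0,2.0],0],
    [[0.1,0,2.0],0],
    [[0.3,0,2.0],0],
    [[0.5,0,2.0],0],
    [[0.7,0,2.0],0],
    [[0.9,0,2.0],0]
  ]
}}

```text
time: 14.8
tool_pos: [0.5318, -0.2417, 0.0254]
tool_rot: [3.141, 0.0, 1.453]
contact_force: [0.5, -0.2, -0.1]
opening: 0.0185
grip_force: 0.3
```

>>> {"name": "step_arm", "arguments": {
  "motion": [
    [[0.2,0,0],0],
    [[0.4,0,0],0],
    [[0.6,0,0],0],
    [[0.8,0,0],0],
    [[1.0,0,0],0],
    [[1.2,0,0],0],
    [[1.4,0,0],0],
    [[1.6,0,0],0],
    [[1.8,0,0],0],
    [[2.0,0,0],0]
  ]
}}

```text
time: 16.05
tool_pos: [0.5458, -0.1226, 0.0253]
tool_rot: [3.142, 0.0, 1.453]
contact_force: [0.7, 0.2, 0.3]
opening: 0.018
grip_force: 0.3
```

>>> {"name": "step_arm", "arguments": {
  "motion": [
    [[0.2,0,0],0],
    [[0.4,0,0],0],
    [[0.6,0,0],0],
    [[0.8,0,0],0],
    [[1.0,0,0],0],
    [[1.2,0,0],0],
    [[1.4,0,0],0],
    [[1.6,0,0],0],
    [[1.8,0,0],0],
    [[2.0,0,0],0]
  ]
}}

```text
time: 17.3
tool_pos: [0.5599, -0.0035, 0.0253]
tool_rot: [-3.142, 0.0, 1.453]
contact_force: [-0.6, -1.5, -0.2]
opening: 0.0182
grip_force: 0.3
```

```bash
python3 - <<'E'
from h import *
s=robot.observe();print(s['time'],s['tool_pos'],s['tool_rot'],s['contact_force'])
a,b,y=plan((.5287,-.2557),(.045,.015));print(shift([*b,.0245],y))
E
```

```text
17.3 [ 0.55994698 -0.00346785  0.02528829] [-3.14156458e+00  6.48895545e-05  1.45274858e+00] [-0.56685098 -1.53615467 -0.16733122]
(array([ 3.147, -0.012,  0.013]), np.float64(0.001))
```

>>> {"name": "step_arm", "arguments": {
  "motion": [
    [[0.2,0,0],0],
    [[0.4,0,0],0],
    [[0.6,0,0],0],
    [[0.8,0,0],0],
    [[1.0,0,0],0],
    [[1.2,0,0],0],
    [[1.4,0,0],0],
    [[1.6,0,0],0],
    [[1.8,0,0],0],
    [[2.0,0,0],0]
  ]
}}

```text
time: 18.55
tool_pos: [0.5741, 0.1157, 0.0253]
tool_rot: [-3.142, 0.0, 1.453]
contact_force: [0.2, -0.5, 0.1]
opening: 0.0179
grip_force: 0.4
```

>>> {"name": "step_arm", "arguments": {
  "motion": [
    [[0.2,0,0],0],
    [[0.4,0,0],0],
    [[0.6,0,0],0],
    [[0.8,0,0],0],
    [[1.0,0,0],0],
    [[1.1,0,0],0],
    [[1.12,0,0],0],
    [[1.12,0,0],0]
  ]
}}

```text
time: 19.55
tool_pos: [0.5819, 0.1815, 0.0252]
tool_rot: [-3.141, 0.0, 1.453]
contact_force: [0.5, 0.8, -0.6]
opening: 0.0179
grip_force: 0.0
```

>>> {"name": "step_arm", "arguments": {
  "motion": [
    [[-0.2,0,0],0],
    [[-0.5,0,0],0],
    [[-0.7,0,-0.8],0],
    [[-0.8,0,-1.6],0],
    [[-1.3,0,-2.4],0],
    [[-2.3,0,-2.4],0],
    [[-3.3,0,-2.4],0],
    [[-4.3,0,-2.4],0],
    [[-5.0,0,-2.4],0],
    [[-5.0,0,-2.4],0]
  ]
}}

```text
time: 20.8
tool_pos: [0.5454, -0.1203, 0.1693]
tool_rot: [-3.142, 0.001, 1.447]
contact_force: [-0.0, 0.5, 0.5]
opening: 0.0177
grip_force: 0.0
```

>>> {"name": "step_arm", "arguments": {
  "motion": [
    [[0,0,0],0],
    [[0,0,0],0],
    [[0,0,0],0]
  ]
}}

```text
time: 21.18
tool_pos: [0.5467, -0.1153, 0.1693]
tool_rot: [-3.142, -0.0, 1.454]
contact_force: [0.1, -0.7, -0.4]
opening: 0.0182
grip_force: 0.0
```

```bash
python3 - <<'E'
from h import *
s=robot.observe();print(s['time'],s['tool_pos'],s['contact_force'])
c=robot.read_camera('top');print([(h[0],h[1],h[2],bay(h[2])) for h in hubs(c) if h[1]>150 and h[1]<250])
m=masks(c);print([(k,x[0]) for k in('turq','purp') for x in blobs(m[k])])
cv2.imwrite('pics/end.png',c['pixels'][:,:,::-1])
E
```

```text
21.175 [ 0.54666454 -0.11528603  0.16930626] [ 0.12720233 -0.74925348 -0.44654321]
[(array([302.7, 146.8]), np.int32(246), array([ 0.7281, -0.0656]), array([ 241.7, -221.8])), (array([180.2, 208.2]), np.int32(194), array([0.5832, 0.2035]), array([44.7, 11.9])), (array([173.4, 228. ]), np.int32(194), array([0.5389, 0.2165]), array([-1.3, 15.6])), (array([167.5, 247.4]), np.int32(171), array([0.4958, 0.2277]), array([-45.8,  17.7])), (array([257.3, 264.5]), np.int32(235), array([0.4626, 0.0278]), array([ -37.3, -184.8])), (array([354.4, 301.8]), np.int32(182), array([ 0.3859, -0.1885]), array([ -68.1, -412.3]))]
[('turq', array([259.54901961, 296.21568627])), ('purp', array([296.93442623, 292.26775956]))]
```

View pics/end.png

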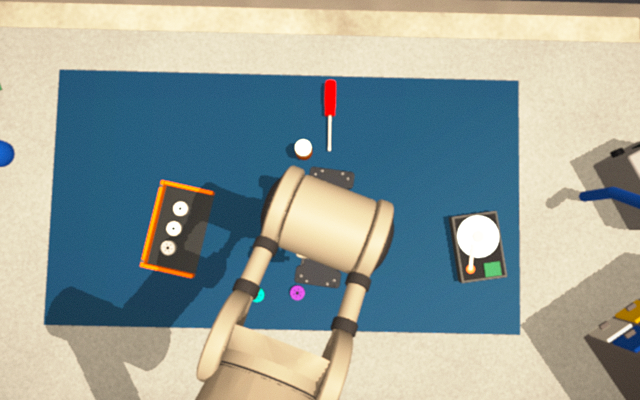

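All three hubs lie inside the bay, at (180,208), (173,228) and (167,247). The drive, jar and driver are where they were. Purple hasn't moved; turquoise is partly hidden by the arm. The gripper is clear.

```bash
python3 -c "
from cell import robot
print(robot.hand_in())"
```

```text
the job is handed in; nothing more can be done
None
```

All three steel hubs were slid along the mat into the orange bay, each at least 20 mm inside its edges by the last top-camera view, the other objects were left where they were, and the job was handed in at about 21 s.

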